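# Let the lime out of the two-lane fruit dispenser

### The job

With the fingertips, push the wooden tray sideways along its track until its steel katori stands centred in front of the lane that holds the green lime; then press down the blue pad of that lane's rocking lever so that its gate lifts and the lime rolls into the katori, and let the lever spring back. Do not touch or lift the fruit, do not press the other lane's lever (the orange mandarin stays behind its gate), and leave everything else on the slab where it is.

Things in the scene. Friction and masses are not known exactly. Their poses are not given: they have to be found in the camera images.
- dispenser: Fruit dispenser, fixed. Wooden base 295 x 280 x 8 mm; on its +x part two lanes at y = +58 (left) and -58 mm (right), sloping down to -x to lips 66 mm to -x of the origin, 64 mm up, each with a rocking lever on top (its posts, 138 mm up, are the highest part). On its -x part a track along y carries the tray. Origin on the work surface midway across; x from tray to press pads (away from the robot), y left.
- tray (a joint): Slide of the square wooden tray, 104 x 104 mm, walls 9 to 45 mm above the work surface, with a fixed steel katori (86 mm wide, rim 57 mm up). Value in m along the dispenser's y: 0 = midway; +0.058 = centred before the left lane, -0.058 the right; within 15 mm is good; stops at +-0.083; starts within +-0.028. Friction 1.5 N, stays where left. Push on its walls facing +y or -y.
- katori_floor (a point): Middle of the katori's inner floor, on the tray, 100 mm to -x of the dispenser's origin, 18 mm above the work surface. Axes as the dispenser's. The tray's side walls are 52 mm from it to +y and -y.
- lever_left (a joint): Rocking lever of the left lane (y = +58 mm): blue bar along x, axis along y, 25 mm to +x of the dispenser's origin, 128 mm up. Value in rad: 0 = level, gate closed; grows as the pad at its +x end is pressed, lifting the gate at its -x end; stops at 0.45. The fruit passes from about 0.35 and takes half a second to roll out. Springs back to 0 when let go; 1.5 N at the pad to start, 4 N fully down.
- lever_right (a joint): Rocking lever of the right lane (y = -58 mm): blue bar along x, axis along y, 25 mm to +x of the dispenser's origin, 128 mm up. Value in rad: 0 = level, gate closed; grows as the pad at its +x end is pressed, lifting the gate at its -x end; stops at 0.45. The fruit passes from about 0.35 and takes half a second to roll out. Springs back to 0 when let go; 1.5 N at the pad to start, 4 N fully down.
- lever_left_pad (a point): Centre of the top of the square blue press pad (44 x 44 x 8 mm) at the +x end of the left lever, 133 mm above the work surface when level and 101 mm to +x of the dispenser's origin; pressed fully down it is about 33 mm lower and 5 mm nearer -x. Below it is free space; there is free space above.
- lever_right_pad (a point): Centre of the top of the square blue press pad (44 x 44 x 8 mm) at the +x end of the right lever, 133 mm above the work surface when level and 101 mm to +x of the dispenser's origin; pressed fully down it is about 33 mm lower and 5 mm nearer -x. Below it is free space; there is free space above.
- lime_center (a point): Centre of the green lime, a ball of 40 mm diameter, about 40 g, in one of the two lanes (either one), resting against its gate: 30 mm to -x of the dispenser's origin, 58 mm to +y or -y, 91 mm above the work surface. It rolls down to -x by itself when its gate is open. Axes mean nothing.
- mandarin_center (a point): Centre of the orange mandarin, a ball of 40 mm diameter, about 40 g, in one of the two lanes (either one), resting against its gate: 30 mm to -x of the dispenser's origin, 58 mm to +y or -y, 91 mm above the work surface. It rolls down to -x by itself when its gate is open. Axes mean nothing.
- lime: The green lime; its position turns with it as it rolls, so use lime_center.
- mandarin: The orange mandarin; its position turns with it, so use mandarin_center.
- tiffin: Bystander: four-tier steel tiffin, 120 mm diameter, 266 mm high with its handle; origin under its middle.
- chutney_box: Bystander: yellow plastic box 85 x 69 x 52 mm, to the left of the dispenser; origin under its middle.
- pickle_jar: Bystander: white ceramic jar with a blue band, 73 mm diameter, 102 mm high, to the right of the dispenser; origin under its middle.
- spatula: Bystander: wooden spatula lying flat; origin under its middle.
- katori_outer: Bystander: steel bowl 90 mm wide, 42 mm high, standing off to the left with a smaller one inside it; not the katori of the task. Origin under its middle.
- katori_inner: Bystander: smaller steel bowl, 72 mm wide, nested in the other one. Origin under its middle.

How it is judged:
By the outcome, as a careful person would: the job done as asked, in the order asked, and still so for the second after the job is handed in, with the robot touching nothing.
It also fails if it takes over 48 s, if anything falls off the work surface, if the arm or the gripper's body presses on something with over 40 N, if the wrist force passes 120 N, or if a joint passes its speed limit or range.

### The arm

A 6-joint arm with a two-finger parallel gripper is mounted at the origin on the work surface. World frame = base frame: x ahead of the robot, y to its left, z up, the work surface at z = 0. Lengths are in mm, angles in rad, forces in N, time in s.
With the tool pointing down it reaches from about 350 to 975 mm from the base axis. Payload 7.1 kg.
Tool frame: the origin (TCP) lies at the very end of the fingers, on their centre line; the grasp point (between the pads) lies 19 mm behind it; z points along the fingers, x is the direction in which the jaws open and shut, and the axes are right-handed (so a half turn about z gives the same grasp; the last joint's range is limited). The gripper opens to 88 mm and grips with 3 to 60 N. Pads are 20 mm wide; open, the fingers measure 115 mm over their backs; the gripper's body (75 mm by 178 mm) begins 61 mm behind the grasp point.
Start: joints at [-1.177, 0.423, 1.63, -0, 1.089, -0.019], TCP at [250.75, -572.476, 197.775] pointing down, gripper open.
Joint ranges: [-3, 3], [-0.9, 2.11], [0.09, 2.58], [-1.31, 4.45], [0.11, 2.69], [-2.54, 2.54]. Speed limits (rad/s): [2.39, 2.39, 3.01, 3.14, 3.14, 3.14].

### API

Orientations are given as a rotation vector (axis times angle).
In Python, from workcell import ctrl gives the robot as it stands. The module is installed in compiled form; this text tells all that it offers.
- The arm moves only by the tool move_arm, never from a script. Its argument "motion" is a list of rows, each a list of 2 entries, a list of its own where there are three numbers: the shift along the tool's x, y, z normalised to -1 to 1, where 1 is 150 mm, then the turn, a rotation vector about the tool's x, y, z normalised to -1 to 1, where 1 is 60 degrees. In form: [[[x, y, z], [rx, ry, rz]], ...]. A call has exactly 5 rows; each row is the pose to reach, as a shift and turn from the pose commanded when the call began, along the tool's axes at that moment; what a row does not reach only later rows make up. A row lasts 1/8 s, in which the tool goes at most 62.5 mm and 10.7 degrees, less where a joint would pass 70% of its speed; a pose out of reach is approached as far as the arm can. A call with a number of a shift or a turn outside -1 to 1 is refused whole. A call with a gripper value outside its range is refused whole. "gripper" is the opening, from 0 (shut) to 1 (fully open), set as the call begins (left out, the last holds). The fingers move at their own pace and stop on an object; the grip force is fixed at half the most. Time passes only in rows, so rows that repeat a pose let the fingers close, or fill a call up. It gives the time, the measured TCP pose, the force and the opening at its end, in the units of the state.
- ctrl.get_obs(): the state, without advancing time (a new reading comes with each control period).
- ctrl.get_image(name): name is "scene" or "top" or "wrist"; returns a dict with "pixels" (420x560x3 uint8, red, green, blue), "camera_matrix" (3x3 intrinsics, pixels), "D" ([k1, k2, p1, p2, k3] as OpenCV has them; the pictures are not rectified), "R" (3x3) and "t" (3): a world point X has camera coordinates R X + t; the wrist camera has in their place "mount" (4x4, takes a point from camera to tool coordinates, whose origin is the TCP and whose axes are the tool frame's). Camera axes: x right, y down, z forward; pixel columns grow to the right and rows downward; lengths in mm; the calibration is good to about 2 mm. A picture is of the moment at which its call begins: read the wrist's pose just before it. There is no depth.
- ctrl.close_job(): hands the job in, once; it reports no verdict.
Trained networks look in the newest picture that a camera, given by its name, has taken for a name from the list of things; names that differ only in an ending like _2 or _b are one class to them, and where a whole thing is asked for, a point or a joint stands for the part that bears it (a point fixed in the world has none). Each returns a list of dicts, best first, with "p" (0 to 1); they miss things now and then, are a little off and sometimes report something else, mostly with a low value. They report only what shows in the picture. A call takes as long as a camera call.
- ctrl.boxes_of(camera, name): "location" ([x, y, z] in mm, in world coordinates, good to about 4 mm: the middle of the surface that is visible of it).
- ctrl.regions_of(camera, name): "mask" (420x560 bool, what is visible of it).
- ctrl.pinpoint(camera, name): "location" ([x, y, z] in mm, in world coordinates, good to about 4 mm: a listed point, or the origin of a listed thing).
The state is a dict: "t": time; "qpos": joint angles; "qvel": joint speeds; "joint_torque": joint torques, N m; "ee_pos": TCP position; "orientation": TCP orientation; "ft_force": force on the tool from outside, world axes, zero at the start; "moment": the same for the moment, N m; "width": finger opening in mm.
Only numpy, scipy, OpenCV 4.12 (cv2) and the standard library are available. Lean on these libraries where they do the work, as an engineer would, in place of code of your own. Each camera call takes 0.05 s, during which the arm holds its last target.

## Working session

There is one attempt and no reset: what is moved stays moved. The work goes in short steps, Python scripts to look and compute and a tool call to move; the robot and the scene stay as the last step left them, time stands still between calls to the robot, and variables do not carry over. Pictures are saved under pics/ and viewed, and the job is handed in when it is done.

Besides the shell and the picture viewer there is one more tool, called after "Call:" as name(argument=value, ...), one argument or row to a line, values as JSON. move_arm: Moves the arm, as the interface text tells. Its arguments: {"type":"object","properties":{"motion":{"type":"array","items":{"type":"array"}},"gripper":{"type":"number"}},"required":["motion"]}

```bash
mkdir -p pics; python3 - <<'E'
from workcell import ctrl
import cv2
o=ctrl.get_obs(); print({k:(v if not hasattr(v,'round') else v) for k,v in o.items()})
for c in ['scene','top']:
    im=ctrl.get_image(c); cv2.imwrite(f'pics/{c}0.png',im['pixels'][:,:,::-1])
    for n in ['dispenser','katori_floor','lever_left_pad','lever_right_pad','lime_center','mandarin_center','tiffin','chutney_box','pickle_jar','katori_outer','spatula']:
        print(c,n,[(round(float(d['p']),2),[round(float(x)) for x in d['location']]) for d in ctrl.pinpoint(c,n)[:2]])
print(ctrl.get_obs()['t'])
E
```

```text
{'t': 0.0, 'qpos': array([-1.17699606e+00,  4.23857455e-01,  1.63067155e+00,  1.25146110e-05,
        1.08858684e+00, -1.89863192e-02]), 'qvel': array([-4.24534226e-04, -8.05998853e-04, -8.99972113e-04, -2.68776062e-04,
       -4.84818997e-04, -3.61806191e-05]), 'joint_torque': array([ 7.09977894e-05, -5.44623435e+01, -2.73663890e+01,  6.42080256e-02,
        2.26752117e-02, -9.85087399e-05]), 'ee_pos': array([ 250.53789586, -571.94966802,  196.99859589]), 'orientation': array([-2.62880596e+00,  1.71858516e+00,  1.96708170e-03]), 'ft_force': array([ 0.38800633, -0.44415356,  0.30211988]), 'moment': array([ 0.00389856, -0.00177813,  0.00986661]), 'width': 88.24307355361937}
scene dispenser [(0.75, [572, 12, -4]), (0.46, [434, -531, 0])]
scene katori_floor [(0.67, [474, 11, 17]), (0.21, [530, 62, 89])]
scene lever_left_pad [(0.93, [662, 86, 132]), (0.52, [554, -53, 91])]
scene lever_right_pad [(0.57, [683, -27, 134])]
scene lime_center [(0.39, [530, 63, 91]), (0.24, [570, 14, -3])]
scene mandarin_center [(0.51, [554, -53, 96])]
scene tiffin [(0.85, [433, -529, 2]), (0.46, [514, 465, 1])]
scene chutney_box [(0.88, [608, 237, -1])]
scene pickle_jar [(0.73, [556, -54, 94]), (0.56, [656, -199, 2])]
scene katori_outer [(0.71, [512, 466, 1])]
scene spatula [(0.64, [264, -320, 2]), (0.64, [511, 467, 2])]
top dispenser [(0.97, [575, 10, -3])]
top katori_floor [(0.63, [467, 8, 17])]
top lever_left_pad [(0.78, [657, 88, 133])]
top lever_right_pad [(0.72, [682, -23, 136])]
top lime_center [(0.45, [529, 61, 89])]
top mandarin_center [(0.51, [556, -52, 92])]
top tiffin [(0.76, [438, -533, 1])]
top chutney_box [(0.62, [608, 233, -2])]
top pickle_jar [(0.59, [658, -199, 0])]
top katori_outer [(0.46, [506, 472, 4])]
top spatula [(0.29, [555, -52, 93])]
1.2
```

View pics/scene0.png

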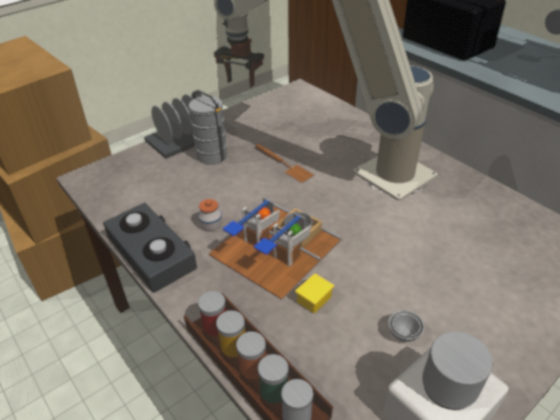

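View pics/top0.png

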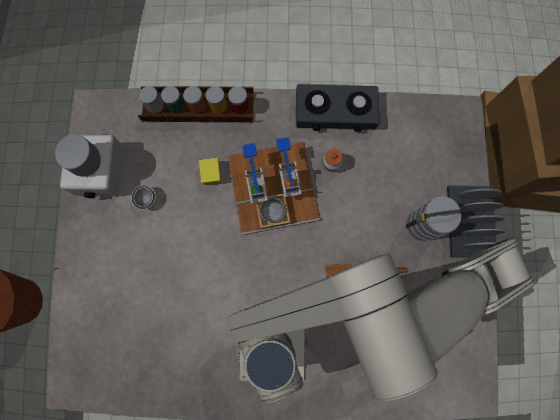

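```bash
cat > h.py <<'E'
from workcell import ctrl
import numpy as np
from scipy.spatial.transform import Rotation as Rn
YAW=0.21; O=np.array([572,10.5])
def l2w(x,y): c,s=np.cos(YAW),np.sin(YAW); return O+[c*x-s*y,s*x+c*y]
def w2l(p): c,s=np.cos(YAW),np.sin(YAW); d=np.array(p)[:2]-O; return np.array([c*d[0]+s*d[1],-s*d[0]+c*d[1]])
def down(ang): # tool z down, tool x at world angle ang
    c,s=np.cos(ang),np.sin(ang); return Rn.from_matrix(np.array([[c,s,0],[s,-c,0],[0,0,-1]]))
def cur():
    o=ctrl.get_obs(); return o,np.array(o['ee_pos']),Rn.from_rotvec(o['orientation'])
def delta(pos,R,p0,R0):
    return (R0.inv().apply(np.array(pos)-p0)/150).round(3),((R0.inv()*R).as_rotvec()/np.radians(60)).round(3)
E
python3 - <<'E'
from h import *
o,p,R=cur(); m=R.as_matrix(); print(p,m.round(3),'x ang',np.arctan2(m[1,0],m[0,0]))
t=l2w(-115,-70); print(t)
for a in (YAW+np.pi/2,YAW-np.pi/2):
    print(a,delta([*t,198],down(a),p,R))
for n in ['katori_floor']: pass
print(w2l([470.5,9.5]),w2l([529.5,62]),w2l([555,-52.5]),w2l([659.5,87]),w2l([682.5,-25]))
E
```

```text
[ 250.76076195 -572.48403428  197.78305604] [[ 0.401 -0.916 -0.   ]
 [-0.916 -0.401  0.   ]
 [-0.     0.    -1.   ]] x ang -1.1580011929474339
[474.1186378  -81.93505251]
1.7807963267948965 (array([-2.398e+00, -2.676e+00, -1.000e-03]), array([-0.   ,  0.   , -2.806]))
-1.3607963267948966 (array([-2.398e+00, -2.676e+00, -1.000e-03]), array([0.   , 0.   , 0.194]))
[-99.47859774  20.18064892] [-30.83062903  59.22813785] [-29.75949924 -58.07212933] [101.52488738  56.57912374] [100.67208963 -57.75491641]
```

Call:
move_arm(
  motion=[
    [[-0.17,-0.14,0],[0,0,0]],
    [[-0.34,-0.28,0],[0,0,0]],
    [[-0.51,-0.42,0],[0,0,0]],
    [[-0.68,-0.56,0],[0,0,0]],
    [[-0.86,-0.7,0],[0,0,0]],
  ],
  gripper=0,
)

```text
t: 1.82
ee_pos: [295.5, -411.3, 197.9]
orientation: [2.629, -1.719, 0.001]
ft_force: [0.4, 0.0, -0.2]
width: 41.5
```

Call:
move_arm(
  motion=[
    [[-0.15,-0.2,0],[0,0,0]],
    [[-0.3,-0.4,0],[0,0,0]],
    [[-0.46,-0.6,0],[0,0,0]],
    [[-0.62,-0.8,0],[0,0,0]],
    [[-0.77,-0.99,0],[0,0,0]],
  ],
)

```text
t: 2.45
ee_pos: [385.4, -245.7, 198.0]
orientation: [-2.629, 1.719, -0.001]
ft_force: [-0.2, -0.3, 0.1]
width: 0.2
```

Call:
move_arm(
  motion=[
    [[-0.2,-0.25,0],[0,0,0.1]],
    [[-0.4,-0.5,0],[0,0,0.194]],
    [[-0.6,-0.75,0],[0,0,0.194]],
    [[-0.77,-0.99,0],[0,0,0.194]],
    [[-0.77,-0.99,0],[0,0,0.194]],
  ],
)

```text
t: 3.08
ee_pos: [475.8, -79.4, 198.0]
orientation: [-2.445, 1.972, -0.001]
ft_force: [-0.4, -0.2, -0.7]
width: 0.4
```

```bash
python3 - <<'E'
from h import *
import cv2
o,p,R=cur(); print(o['t'],p,w2l(p),o['width'],o['ft_force'],o['qpos'].round(2))
im=ctrl.get_image('wrist'); cv2.imwrite('pics/w1.png',im['pixels'][:,:,::-1])
for n in ['katori_floor','lime_center','mandarin_center','lever_left_pad','dispenser']:
    print(n,[(round(float(d['p']),2),[round(float(x)) for x in d['location']],w2l(d['location']).round()) for d in ctrl.pinpoint('wrist',n)[:2]])
t=l2w(-115,-70)
print(delta([*t,198],down(YAW-np.pi/2),p,R))
E
```

```text
3.075 [475.84204041 -79.44411201 197.95688665] [-112.79519776  -67.92304351] 0.3630150132896467 [-0.36332348 -0.16913259 -0.70973662] [-0.19  0.21  1.94  0.    0.99  1.17]
katori_floor [(0.62, [472, 10, 18], array([-98.,  20.]))]
lime_center [(0.81, [530, 62, 90], array([-30.,  59.]))]
mandarin_center [(0.84, [556, -52, 88], array([-29., -57.]))]
lever_left_pad []
dispenser [(0.75, [575, 14, 0], array([3., 2.]))]
(array([ 0.014,  0.015, -0.   ]), array([-0.001, -0.   ,  0.003]))
```

View pics/w1.png

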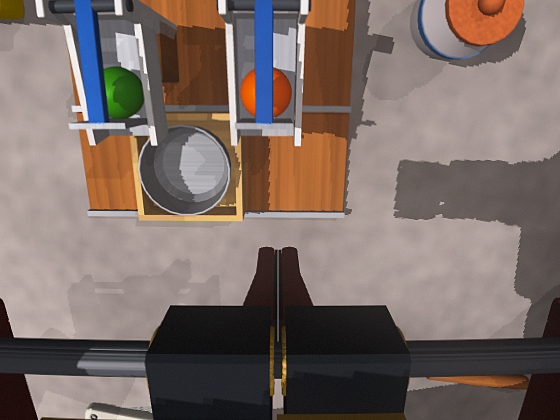

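Call:
move_arm(
  motion=[
    [[0,0.02,0.2],[0,0,0]],
    [[0,0.03,0.4],[0,0,0]],
    [[0,0.03,0.6],[0,0,0]],
    [[0,0.03,0.8],[0,0,0]],
    [[0,0.03,0.95],[0,0,0]],
  ],
)

```text
t: 4.0
ee_pos: [469.5, -83.2, 54.2]
orientation: [2.44, -1.979, -0.001]
ft_force: [0.7, 0.6, 0.4]
width: 0.5
```

Call:
move_arm(
  motion=[
    [[0,0,0.08],[0,0,0]],
    [[0,0,0.16],[0,0,0]],
    [[-0.04,0,0.16],[0,0,0]],
    [[-0.08,0,0.16],[0,0,0]],
    [[-0.12,0,0.16],[0,0,0]],
  ],
)

```text
t: 4.62
ee_pos: [466.7, -64.3, 31.9]
orientation: [-2.441, 1.976, -0.001]
ft_force: [-0.5, -0.3, 0.7]
width: 0.6
```

Call:
move_arm(
  motion=[
    [[-0.04,0,0],[0,0,0]],
    [[-0.08,0,0],[0,0,0]],
    [[-0.12,0,0],[0,0,0]],
    [[-0.16,0,0],[0,0,0]],
    [[-0.2,0,0],[0,0,0]],
  ],
)

```text
t: 5.25
ee_pos: [460.3, -35.2, 31.4]
orientation: [-2.442, 1.977, -0.001]
ft_force: [0.4, -1.8, 1.5]
width: 0.3
```

```bash
python3 - <<'E'
from h import *
import cv2
o,p,R=cur(); print(o['t'],p,w2l(p),o['width'],o['ft_force'])
for c in ['wrist','top','scene']:
  im=ctrl.get_image(c); cv2.imwrite(f'pics/{c}2.png',im['pixels'][:,:,::-1])
  for n in ['katori_floor','lime_center']:
    print(c,n,[(round(float(d['p']),2),[round(float(x)) for x in d['location']],w2l(d['location']).round()) for d in ctrl.pinpoint(c,n)[:2]])
E
```

```text
5.25 [460.26833997 -35.20441726  31.37416018] [-118.8045559   -21.40876236] 0.25100839941245745 [ 0.36194763 -1.77711751  1.53424096]
wrist katori_floor [(0.57, [471, 15, 16], array([-98.,  26.]))]
wrist lime_center [(0.71, [533, 63, 93], array([-28.,  60.]))]
top katori_floor []
top lime_center [(0.43, [531, 65, 88], array([-28.,  62.]))]
scene katori_floor [(0.75, [468, 16, 18], array([-101.,   28.]))]
scene lime_center [(0.62, [526, 62, 93], array([-34.,  60.]))]
```

View pics/wrist2.png

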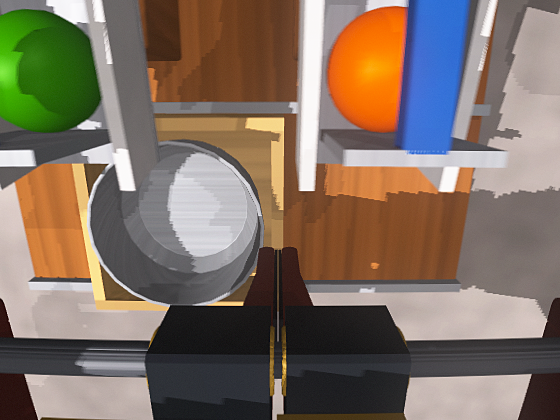

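```bash
cat > ov.py <<'E'
from h import *
import cv2,sys
def ov(c,out,Ts,scale=4,crop=110):
    o,p,R=cur()
    im=ctrl.get_image(c); K=im['camera_matrix'];D=np.array(im['D'],float)
    if c=='wrist':
        M=np.array(im['mount']); Tw=np.eye(4);Tw[:3,:3]=R.as_matrix();Tw[:3,3]=p
        E=np.linalg.inv(Tw@M); r,t=E[:3,:3],E[:3,3]
    else: r,t=np.array(im['R']),np.array(im['t'],float)
    P=lambda X: cv2.projectPoints(np.array(X,float),cv2.Rodrigues(r)[0],t.astype(float),K,D)[0][:,0]
    g=np.ascontiguousarray(im['pixels'][:,:,::-1])
    u=P([[*l2w(-100,30),45]])[0]
    x0,y0=(int(max(0,u[0]-70)),int(max(0,u[1]-52))) if c!='wrist' else (0,0)
    if c!='wrist':
        g=cv2.resize(g[y0:y0+105,x0:x0+140],None,fx=5,fy=5,interpolation=cv2.INTER_CUBIC); s=5
    else: s=1
    cols=[(0,0,255),(0,255,255),(255,0,255)]
    for T,col in zip(Ts,cols):
        q=P([[*l2w(-100+a,T+b),45] for a,b in ((-52,-52),(52,-52),(52,52),(-52,52))])
        cv2.polylines(g,[np.int32((q-[x0,y0]+.5)*s)],True,col,1)
    cv2.imwrite(out,g)
E
python3 - <<'E'
from ov import *
ov('wrist','pics/ov_w.png',[28,36,44]); ov('scene','pics/ov_s.png',[28,36,44])
E
```

```text
(no output)
```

View pics/ov_w.png

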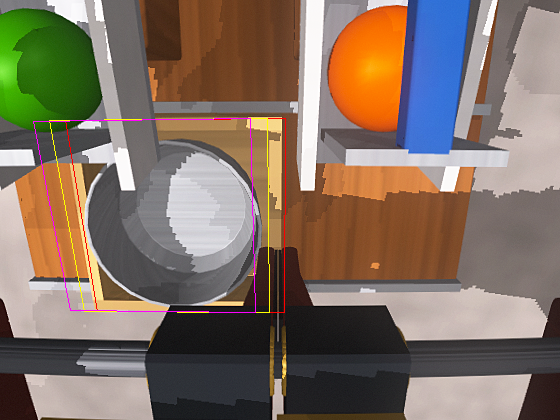

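View pics/ov_s.png

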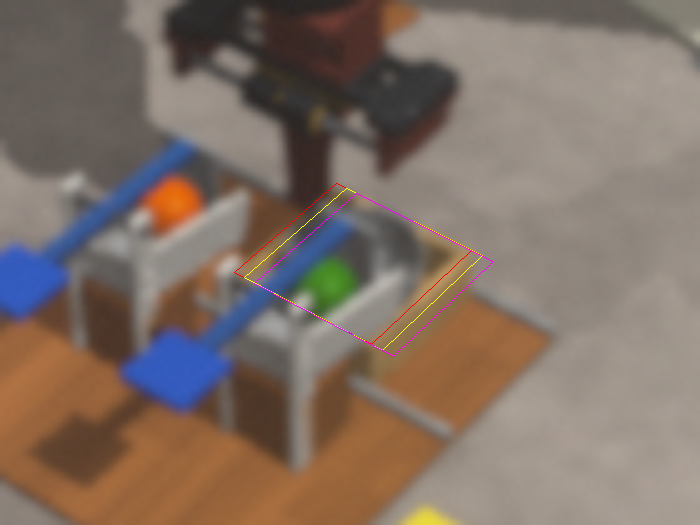

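Call:
move_arm(
  motion=[
    [[-0.04,0,0],[0,0,0]],
    [[-0.08,0,0],[0,0,0]],
    [[-0.12,0,0],[0,0,0]],
    [[-0.16,0,0],[0,0,0]],
    [[-0.18,0,0],[0,0,0]],
  ],
)

```text
t: 6.42
ee_pos: [454.6, -8.5, 31.3]
orientation: [-2.442, 1.976, -0.0]
ft_force: [0.9, -1.3, 1.1]
width: 0.5
```

```bash
python3 - <<'E'
from ov import *
o,p,R=cur(); print(o['t'],p,w2l(p),o['ft_force'])
ov('wrist','pics/ov_w2.png',[45,52,58]); ov('scene','pics/ov_s2.png',[45,52,58])
for c in ['wrist','scene']:
  for n in ['katori_floor','lime_center']:
    print(c,n,[(round(float(d['p']),2),[round(float(x)) for x in d['location']],w2l(d['location']).round()) for d in ctrl.pinpoint(c,n)[:2]])
E
```

```text
6.425 [454.56708153  -8.52581784  31.33469685] [-118.81914476    5.8722164 ] [ 0.87014931 -1.31337973  1.07151146]
wrist katori_floor [(0.88, [468, 44, 20], array([-95.,  55.]))]
wrist lime_center [(0.66, [555, -54, 73], array([-30., -59.])), (0.6, [532, 64, 90], array([-28.,  61.]))]
scene katori_floor [(0.62, [464, 46, 19], array([-98.,  57.]))]
scene lime_center [(0.42, [530, 63, 91], array([-30.,  60.]))]
```

View pics/ov_w2.png

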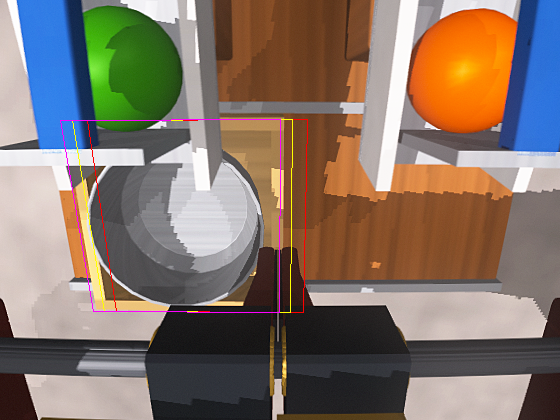

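View pics/ov_s2.png

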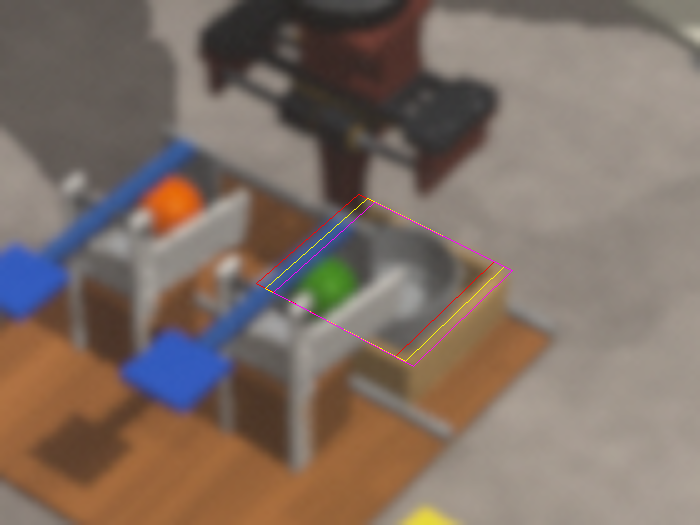

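Call:
move_arm(
  motion=[
    [[-0.013,0,0],[0,0,0]],
    [[-0.013,0,0],[0,0,0]],
    [[0.05,0,0],[0,0,0]],
    [[0.12,0,0],[0,0,0]],
    [[0.14,0,-0.2],[0,0,0]],
  ],
)

```text
t: 7.35
ee_pos: [457.5, -30.5, 60.1]
orientation: [2.439, -1.976, -0.006]
ft_force: [0.4, 0.1, -0.4]
width: 0.7
```

Call:
move_arm(
  motion=[
    [[0,0,-0.2],[0,0,0]],
    [[0,0,-0.45],[0,0,0]],
    [[0,0,-0.7],[0,0,0]],
    [[0,0,-0.9],[0,0,0]],
    [[0,0,-1],[0,0,0]],
  ],
)

```text
t: 7.98
ee_pos: [459.6, -30.2, 212.8]
orientation: [-2.44, 1.977, -0.003]
ft_force: [0.4, -0.1, -0.8]
width: 0.3
```

```bash
python3 - <<'E'
from ov import *
o,p,R=cur(); print(o['t'],p,w2l(p),o['ft_force'])
ov('wrist','pics/ov_w3.png',[52,57,62])
for c in ['wrist']:
  for n in ['katori_floor','lime_center','mandarin_center','lever_left_pad']:
    print(c,n,[(round(float(d['p']),2),[round(float(x)) for x in d['location']],w2l(d['location']).round()) for d in ctrl.pinpoint(c,n)[:2]])
print(delta([*l2w(99,57),170],down(YAW-np.pi/2),p,R))
E
```

```text
7.975 [459.55392884 -30.18664354 212.77774112] [-118.45726748  -16.35229846] [ 0.39239969 -0.14736038 -0.75074035]
wrist katori_floor [(0.59, [466, 43, 22], array([-97.,  54.]))]
wrist lime_center [(0.86, [535, 60, 91], array([-26.,  56.]))]
wrist mandarin_center [(0.87, [551, -51, 90], array([-34., -56.]))]
wrist lever_left_pad []
(array([-0.491, -1.449,  0.288]), array([-0.002, -0.001, -0.001]))
```

View pics/ov_w3.png

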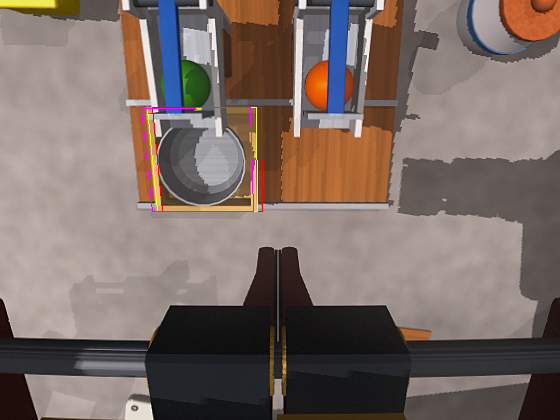

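Call:
move_arm(
  motion=[
    [[-0.08,-0.2,0],[0,0,0]],
    [[-0.18,-0.4,0],[0,0,0]],
    [[-0.28,-0.6,0],[0,0,0]],
    [[-0.38,-0.8,0],[0,0,0]],
    [[-0.49,-1,0],[0,0,0]],
  ],
)

```text
t: 8.85
ee_pos: [590.3, 74.2, 209.3]
orientation: [2.44, -1.975, -0.003]
ft_force: [-0.5, -0.7, 0.2]
width: 0.6
```

Call:
move_arm(
  motion=[
    [[0,-0.2,0],[0,0,0]],
    [[0,-0.4,0.1],[0,0,0]],
    [[0,-0.45,0.2],[0,0,0]],
    [[0,-0.45,0.3],[0,0,0]],
    [[0,-0.45,0.3],[0,0,0]],
  ],
)

```text
t: 9.48
ee_pos: [654.0, 87.1, 164.0]
orientation: [2.439, -1.975, -0.005]
ft_force: [-0.8, 0.5, 0.3]
width: 0.4
```

```bash
python3 - <<'E'
from ov import *
o,p,R=cur(); print(o['t'],p,w2l(p),o['ft_force'])
for c in ['wrist','scene']:
  im=ctrl.get_image(c); g=im['pixels'][:,:,::-1]
  if c=='scene': g=cv2.resize(g[170:300,190:360],None,fx=4,fy=4,interpolation=cv2.INTER_CUBIC)
  cv2.imwrite(f'pics/{c}4.png',g)
  for n in ['katori_floor','lever_left_pad']:
    print(c,n,[(round(float(d['p']),2),[round(float(x)) for x in d['location']],w2l(d['location']).round()) for d in ctrl.pinpoint(c,n)[:2]])
E
```

```text
9.475 [654.00820923  87.1364371  163.97008336] [96.18218789 57.8573816 ] [-0.84191559  0.46325758  0.3349248 ]
wrist katori_floor []
wrist lever_left_pad [(0.75, [658, 87, 132], array([100.,  57.]))]
scene katori_floor [(0.75, [462, 46, 18], array([-100.,   58.]))]
scene lever_left_pad [(0.8, [661, 88, 134], array([103.,  57.]))]
```

View pics/wrist4.png

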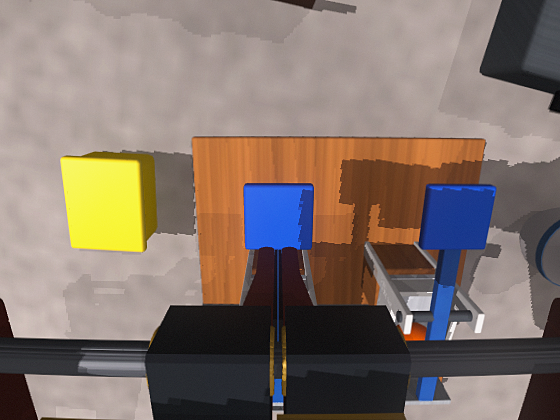

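View pics/scene4.png

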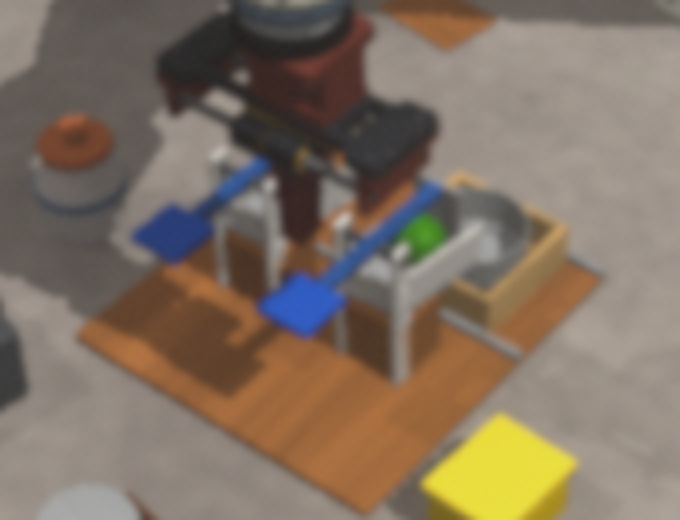

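Call:
move_arm(
  motion=[
    [[0,-0.03,0],[0,0,0]],
    [[0,-0.06,0.05],[0,0,0]],
    [[0,-0.06,0.12],[0,0,0]],
    [[0,-0.06,0.18],[0,0,0]],
    [[0,-0.06,0.25],[0,0,0]],
  ],
)

```text
t: 10.4
ee_pos: [664.9, 89.4, 127.7]
orientation: [2.441, -1.977, -0.001]
ft_force: [0.8, 0.7, -1.3]
width: 0.7
```

Call:
move_arm(
  motion=[
    [[0,0,0.04],[0,0,0]],
    [[0,0,0.08],[0,0,0]],
    [[0,0,0.11],[0,0,0]],
    [[0,0,0.13],[0,0,0]],
    [[0,0,0.13],[0,0,0]],
  ],
)

```text
t: 11.02
ee_pos: [665.1, 89.5, 109.2]
orientation: [2.442, -1.977, -0.0]
ft_force: [-0.5, 0.1, 0.0]
width: 0.7
```

```bash
python3 - <<'E'
from ov import *
o,p,R=cur(); print(o['t'],p,w2l(p),o['ft_force'])
for c in ['scene']:
  im=ctrl.get_image(c); g=im['pixels'][:,:,::-1]
  if c=='scene': g=cv2.resize(g[170:300,190:360],None,fx=4,fy=4,interpolation=cv2.INTER_CUBIC)
  cv2.imwrite(f'pics/{c}5.png',g)
  for n in ['lime_center','lever_left_pad']:
    print(c,n,[(round(float(d['p']),2),[round(float(x)) for x in d['location']],w2l(d['location']).round()) for d in ctrl.pinpoint(c,n)[:2]])
E
```

```text
11.025 [665.10923856  89.45022958 109.17020929] [107.52167071  57.80622271] [-0.53306197  0.09718141  0.02304739]
scene lime_center [(0.52, [530, 62, 92], array([-31.,  60.]))]
scene lever_left_pad [(0.55, [663, 88, 134], array([105.,  57.]))]
```

View pics/scene5.png

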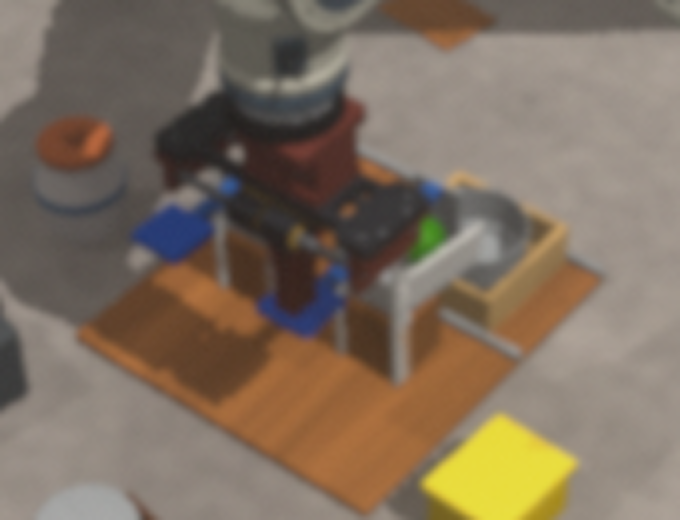

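```bash
python3 - <<'E'
from ov import *
o,p,R=cur(); print(o['t'],p,o['ft_force'])
for c in ['scene','wrist']:
  im=ctrl.get_image(c); K=im['camera_matrix'];D=np.array(im['D'],float)
  if c=='wrist':
        M=np.array(im['mount']); Tw=np.eye(4);Tw[:3,:3]=R.as_matrix();Tw[:3,3]=p
        E=np.linalg.inv(Tw@M); r,t=E[:3,:3],E[:3,3]
  else: r,t=np.array(im['R']),np.array(im['t'],float)
  P=lambda X: cv2.projectPoints(np.array(X,float),cv2.Rodrigues(r)[0],t.astype(float),K,D)[0][:,0]
  g=np.ascontiguousarray(im['pixels'][:,:,::-1])
  x0,y0,s=(190,170,4) if c=='scene' else (0,0,1)
  if s>1: g=cv2.resize(g[170:300,190:360],None,fx=4,fy=4,interpolation=cv2.INTER_CUBIC)
  def quad(th,col):
    pts=[]
    for a,b in ((54,-22),(98,-22),(98,22),(54,22)):
      x=25+a*np.cos(th)+5*np.sin(th); z=128+5*np.cos(th)-a*np.sin(th); pts.append([*l2w(x,58+b),z])
    cv2.polylines(g,[np.int32((P(pts)-[x0,y0]+.5)*s)],True,col,1)
  quad(0,(0,255,255)); quad(.35,(255,0,255))
  u=(P([p])[0]-[x0,y0]+.5)*s; print(c,u); cv2.circle(g,tuple(np.int32(u)),4,(0,255,0),1)
  cv2.imwrite(f'pics/{c}6.png',g)
E
```

```text
11.175 [665.37292932  89.49461482 109.57775079] [-0.22546559  0.60297344 -0.39589428]
scene [296.14984286 329.10838057]
wrist [279.92250731 247.42161554]
```

View pics/scene6.png

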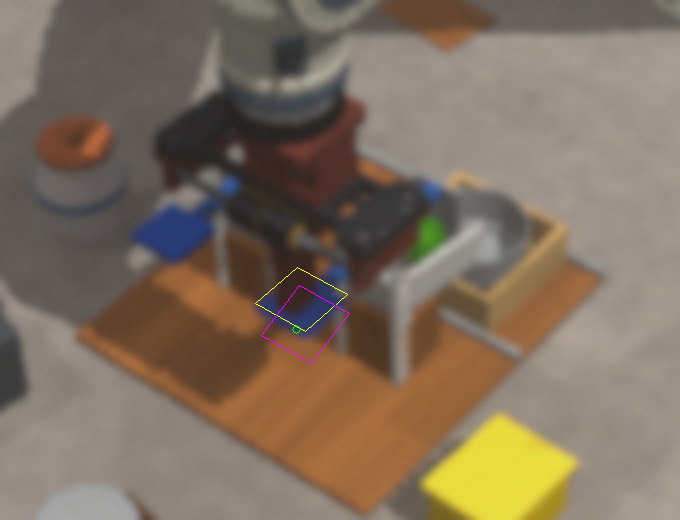

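View pics/wrist6.png

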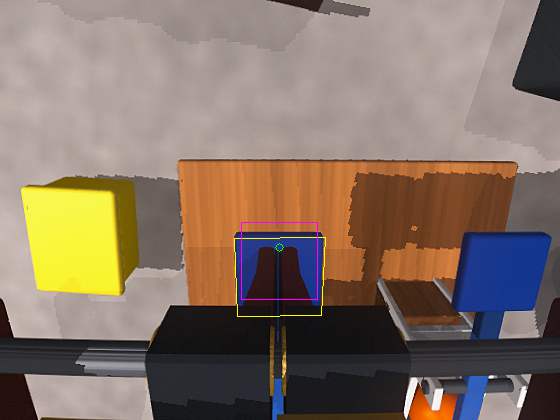

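Call:
move_arm(
  motion=[
    [[0,0,0.02],[0,0,0]],
    [[0,0,0.04],[0,0,0]],
    [[0,0,0.06],[0,0,0]],
    [[0,0,0.08],[0,0,0]],
    [[0,0,0.08],[0,0,0]],
  ],
)

```text
t: 11.9
ee_pos: [665.2, 89.5, 97.1]
orientation: [2.442, -1.977, 0.0]
ft_force: [1.2, 1.0, 1.3]
width: -0.0
```

```bash
cat > v.py <<'E'
from ov import *
import sys
def view(tag,c='scene'):
  o,p,R=cur(); print(o['t'],p,w2l(p),o['ft_force'],o['joint_torque'].round(2))
  im=ctrl.get_image(c); K=im['camera_matrix'];D=np.array(im['D'],float)
  r,t=np.array(im['R']),np.array(im['t'],float)
  P=lambda X: cv2.projectPoints(np.array(X,float),cv2.Rodrigues(r)[0],t.astype(float),K,D)[0][:,0]
  g=np.ascontiguousarray(im['pixels'][:,:,::-1]); x0,y0,s=190,170,4
  g=cv2.resize(g[170:300,190:360],None,fx=4,fy=4,interpolation=cv2.INTER_CUBIC)
  for th,col in ((0,(0,255,255)),(.35,(255,0,255))):
    pts=[]
    for a,b in ((54,-22),(98,-22),(98,22),(54,22)):
      x=25+a*np.cos(th)+5*np.sin(th); z=128+5*np.cos(th)-a*np.sin(th); pts.append([*l2w(x,58+b),z])
    cv2.polylines(g,[np.int32((P(pts)-[x0,y0]+.5)*s)],True,col,1)
  cv2.imwrite(f'pics/{tag}.png',g)
view(sys.argv[1])
E
python3 v.py s7
```

```text
11.9 [665.23136445  89.46059473  97.0596423 ] [107.64327432  57.79090179] [1.21789001 0.96286088 1.27911236] [-1.000e-02 -6.081e+01 -2.322e+01  1.000e-02  2.300e-01  0.000e+00]
```

View pics/s7.png

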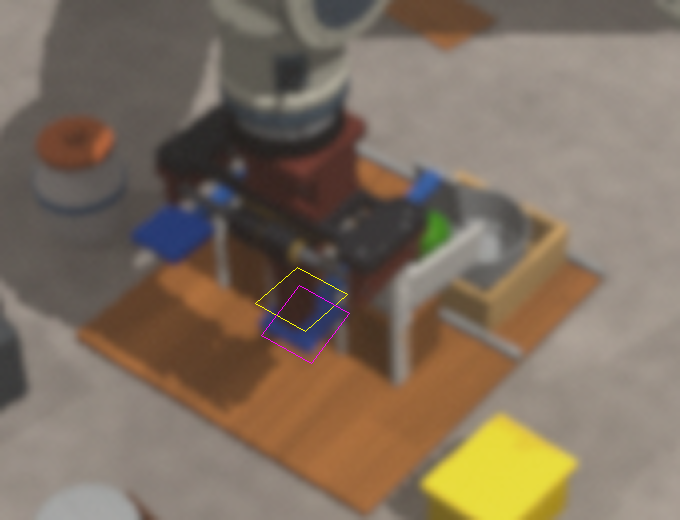

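Call:
move_arm(
  motion=[
    [[0,0,0.02],[0,0,0]],
    [[0,0,0.04],[0,0,0]],
    [[0,0,0.06],[0,0,0]],
    [[0,0,0.07],[0,0,0]],
    [[0,0,0.07],[0,0,0]],
  ],
)

```text
t: 12.58
ee_pos: [665.1, 89.4, 86.6]
orientation: [2.442, -1.977, -0.0]
ft_force: [-0.4, 0.0, 2.8]
width: 0.7
```

```bash
python3 v.py s8
```

```text
12.575 [665.09038498  89.43175686  86.62568313] [107.4993805   57.79208604] [-4.23951018e-01  1.52245517e-03  2.77396464e+00] [ 6.000e-02 -6.077e+01 -2.372e+01  4.000e-02 -3.500e-01  0.000e+00]
```

View pics/s8.png

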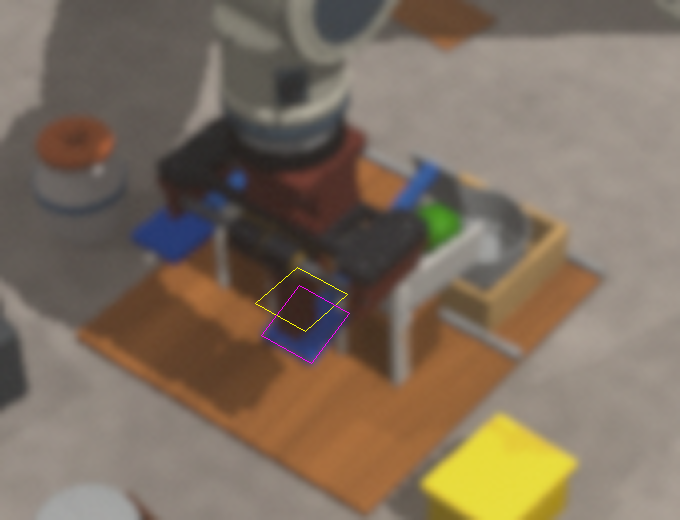

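Call:
move_arm(
  motion=[
    [[0,0,0.02],[0,0,0]],
    [[0,0,0.04],[0,0,0]],
    [[0,0,0.045],[0,0,0]],
    [[0,0,0.045],[0,0,0]],
    [[0,0,0.045],[0,0,0]],
  ],
)

```text
t: 13.25
ee_pos: [665.3, 89.5, 80.1]
orientation: [-2.442, 1.977, -0.0]
ft_force: [-0.7, -0.1, 3.8]
width: 0.6
```

```bash
python3 v.py s9
```

```text
13.25 [665.26667506  89.48423254  80.12828612] [107.68273673  57.80665945] [-0.73884068 -0.08578253  3.8266984 ] [  0.12 -60.09 -23.16   0.07  -0.41   0.  ]
```

View pics/s9.png

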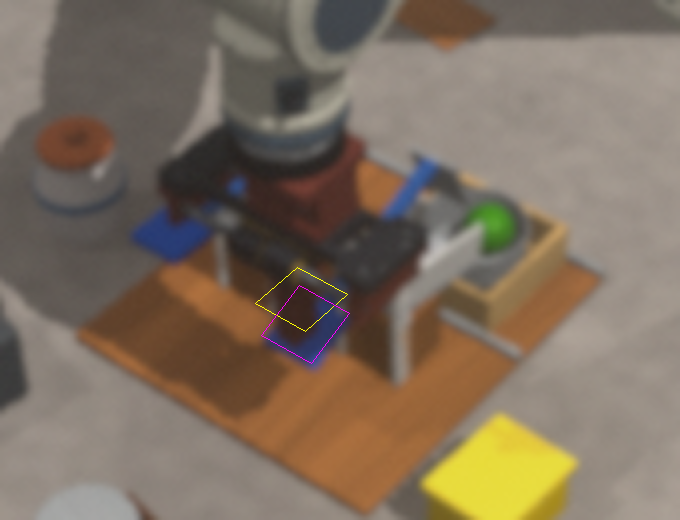

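Call:
move_arm(
  motion=[
    [[0,0,0],[0,0,0]],
    [[0,0,0],[0,0,0]],
    [[0,0,0],[0,0,0]],
    [[0,0,0],[0,0,0]],
    [[0,0,-0.05],[0,0,0]],
  ],
)

```text
t: 13.92
ee_pos: [665.8, 89.6, 87.5]
orientation: [-2.441, 1.976, -0.001]
ft_force: [3.0, 0.5, 2.0]
width: 0.3
```

Call:
move_arm(
  motion=[
    [[0,0,-0.1],[0,0,0]],
    [[0,0,-0.2],[0,0,0]],
    [[0,0,-0.4],[0,0,0]],
    [[0,0,-0.6],[0,0,0]],
    [[0,0,-0.8],[0,0,0]],
  ],
)

```text
t: 14.55
ee_pos: [664.5, 89.4, 209.1]
orientation: [2.441, -1.976, -0.001]
ft_force: [0.9, -0.3, -0.5]
width: 0.3
```

Call:
move_arm(
  motion=[
    [[0,0.1,-0.2],[0,0,0]],
    [[0,0.3,-0.3],[0,0,0]],
    [[0,0.5,-0.3],[0,0,0]],
    [[0,0.7,-0.3],[0,0,0]],
    [[0,0.9,-0.3],[0,0,0]],
  ],
)

```text
t: 15.18
ee_pos: [531.5, 61.1, 253.1]
orientation: [2.441, -1.977, -0.001]
ft_force: [-0.2, 0.4, 0.3]
width: 0.5
```

Call:
move_arm(
  motion=[
    [[0.1,0.2,0],[0,0,0]],
    [[0.2,0.4,0],[0,0,0]],
    [[0.3,0.6,0],[0,0,0]],
    [[0.4,0.8,0],[0,0,0]],
    [[0.4,0.8,0],[0,0,0]],
  ],
)

```text
t: 15.8
ee_pos: [426.3, -23.0, 253.0]
orientation: [2.44, -1.979, -0.001]
ft_force: [0.4, -0.5, 0.1]
width: 0.6
```

```bash
python3 v.py s10; python3 - <<'E'
from ov import *
cv2.imwrite('pics/w10.png',ctrl.get_image('wrist')['pixels'][:,:,::-1])
cv2.imwrite('pics/scene10.png',ctrl.get_image('scene')['pixels'][:,:,::-1])
for c in ['scene','wrist']:
  for n in ['katori_floor','lime_center','mandarin_center','lever_left_pad','lever_right_pad','pickle_jar','chutney_box']:
    print(c,n,[(round(float(d['p']),2),[round(float(x)) for x in d['location']],w2l(d['location']).round()) for d in ctrl.pinpoint(c,n)[:2]])
E
```

```text
15.8 [426.31763034 -23.02651362 253.01489734] [-149.47079493   -2.4210346 ] [ 0.4336134  -0.46913578  0.10176741] [ -0.67 -31.94 -26.65  -0.09   0.1   -0.25]
scene katori_floor [(0.56, [465, 48, 18], array([-97.,  59.])), (0.36, [434, -532, 3], array([-248., -502.]))]
scene lime_center [(0.58, [442, 44, 38], array([-120.,   60.])), (0.33, [683, -24, 133], array([101., -57.]))]
scene mandarin_center [(0.49, [554, -57, 94], array([-32., -62.]))]
scene lever_left_pad [(0.76, [662, 87, 132], array([104.,  56.])), (0.62, [422, 42, 36], array([-140.,   62.]))]
scene lever_right_pad [(0.86, [685, -24, 134], array([103., -57.])), (0.62, [463, 47, 21], array([-99.,  59.]))]
scene pickle_jar [(0.9, [655, -198, 1], array([  38., -222.]))]
scene chutney_box [(0.73, [608, 236, -1], array([ 82., 213.]))]
wrist katori_floor [(0.62, [467, 46, 19], array([-95.,  56.]))]
wrist lime_center [(0.63, [449, 47, 37], array([-113.,   61.]))]
wrist mandarin_center [(0.88, [556, -50, 91], array([-29., -56.]))]
wrist lever_left_pad []
wrist lever_right_pad []
wrist pickle_jar []
wrist chutney_box []
```

View pics/s10.png

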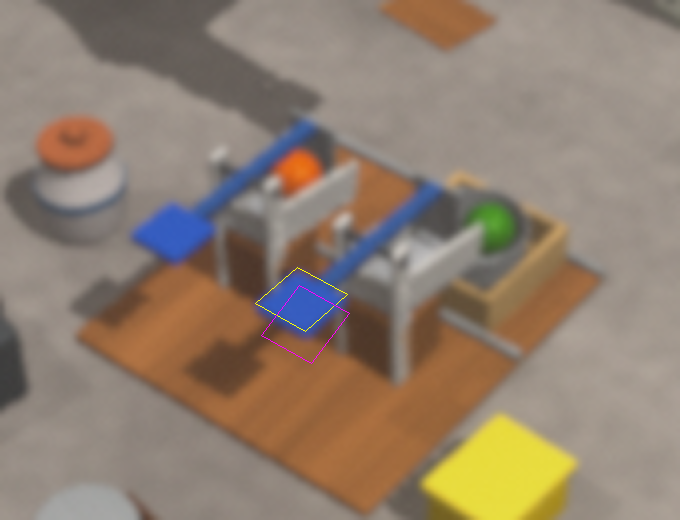

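View pics/w10.png

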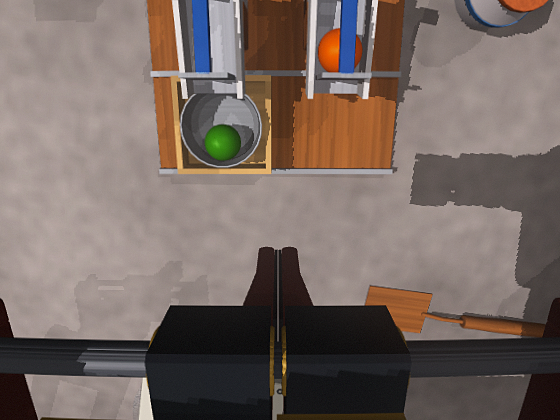

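The lime sits in the katori at wrist pixel (222,142), and the mandarin is still behind its gate at (340,50). The left lever is level again, and the arm is clear of everything.

```bash
python3 -c "
from workcell import ctrl
print(ctrl.close_job(),ctrl.get_obs()['t'])"
```

```text
the job is handed in; nothing more can be done
the job is handed in; nothing more can be done
```

The lime is in the katori and the job is handed in at about 16 s of the 48 s allowed; no verdict was reported.

**What I did:** The lime was in the left lane. I pushed the tray from about +20 mm to about +57 mm along its track with the closed fingertips. I then pressed the left lever's pad (about 4 N at most) until the lime rolled out, held it briefly, let the lever spring back and moved the arm clear.

**Last checks:**
- **Lime:** it rests in the katori, at about 37 mm height.
- **Tray:** the readings were +56 and +59 mm against the target of +58 mm, well within the 15 mm allowance.
- **Mandarin:** it is still behind its gate.
- **Levers:** the left pad is back level and the right lever was not touched.
- **Bystanders:** the pickle jar and chutney box are where they started. I did not measure the tiffin, spatula or nested bowls again at the end, but the arm never went near them after the start.

**What disagreed:** With the gripper shut, the fingertips sat roughly 15–20 mm short of the reported tool point. The reported position also put the tray's wall nearer the finger centre than the finger thickness allows. I therefore judged both the push and the press by the pictures and the measured force.

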